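Close the balance and tare it touch-free

TASK

Get the analytical balance ready to weigh: with the fingertips, gently push its sliding roof door fully shut (push the upright pull, do not grip it), then tare the empty vial by pointing at the touch-free sensor at the right-hand end of its console as seen from the robot, holding the fingertips two to three centimetres above it for two seconds, and finally draw the hand well away. Do not touch the console and keep the hand away from its left-hand sensor, which would open the doors again; the roof stays shut, and the vial on the pan and everything else on the bench stay as they are.

Things in the scene. Friction and masses are not known exactly. Their poses are not given: they have to be found in the camera images.
- balance: analytical balance, a fixed white machine 220 wide, 423 deep with its console, 286 high over the roof pull. Origin on the bench under the machine; its x axis points from the operator (robot) side to the back, y to the operator's left, z up; it is turned a little about z. Glass weighing chamber x -100 to 75, y -110 to 110, up to z 267; white housing behind it x 75 to 175, same height; the weighing pan's top is at x -12, y 0, z 70. The console stands in front at x -250 to -142
- top_door (a joint): the glass roof door, sliding level along the balance's x: 0 = fully shut (its front edge over the chamber's front pane, against a stop), grows in m as it slides to the back, 0.10 = its back stop. It takes about 1.5 N to slide and stays where it is left
- door_pull (a point): centre of the top face of the roof door's upright black pull, near the door's front edge: 14 thick along the balance's x, 70 wide along its y, standing 24 above the glass pane (pane top 24 below this point). It moves with the door; behind it (balance +x) the flat pane runs on for 160; in front of it the pane ends after 7. With the door open, the chamber lies open in front of the pane
- console: the balance's control console in front of the chamber, 105 deep, 236 wide, its white top sloping 10 degrees up towards the chamber (46 high in front, 64 at the back), with a screen in the middle, a key row and one round black sensor window at each end. Origin on the bench under its centre, axes as the balance's
- sensor_right (a point): centre of the face of the right-hand touch-free sensor, a flat black round window 24 across with a thin metal rim, flush in the console's top at its operator's-right (balance -y) end, 57 above the bench; the chamber's front pane rises 97 behind it. Axes as the balance's, z up
- sensor_left (a point): the same for the left-hand sensor (balance +y end), 180 from the right-hand one; to be kept clear of
- vial: empty open glass vial 36 across, 45 high, loose on the pan inside the chamber; origin under its centre
- sample_jar: small lidded jar 48 across, 62 high, loose on the bench to the right of the console; origin under its centre
- spatula: thin steel lab spatula 175 long, 12 wide, 6 high, lying on the bench to the left of the console; origin under its middle
- wash_bottle: white wash bottle 74 across, 206 high with a bent spout, on the right of the bench; origin under its centre
- bottle_open: clear glass bottle without a cap, 86 across, 158 high, on the right of the bench; origin under its centre
- bottle_capped: clear glass bottle with screw cap, 86 across, 166 high, on the right of the bench; origin under its centre
- reagent_jar: white plastic jar with black lid, 72 across, 115 high, on the right of the bench; origin under its centre
- loose_cap: screw cap 45 across, 26 high, lying open side up on the bench, left of the balance; origin under its centre
- beaker: glass beaker 86 across, 115 high, on the left of the bench; origin under its centre

How it is judged:
By the outcome, as a careful person would: the job done as asked, in the order asked, and still so for the second after the job is handed in, with the robot touching nothing.
It also fails if it takes over 53 s, if anything falls off the work surface, if the arm or the gripper's body presses on something with over 40 N, if the wrist force passes 120 N, or if a joint passes its speed limit or range.

ROBOT

A 6-joint arm with a two-finger parallel gripper is mounted at the origin on the work surface. World frame = base frame: x ahead of the robot, y to its left, z up, the work surface at z = 0. Lengths are in m, angles in rad, forces in N, time in s.
With the tool pointing down it reaches from about 0.25 to 0.775 m from the base axis. Payload 4 kg.
Tool frame: the origin (TCP) lies at the centre of the arm's flange, where the gripper is bolted on; the fingertips stand 199 mm ahead of it and the grasp point (between the pads) lies 180 mm ahead of it; z points along the fingers, y is the line along which they close (so a half turn about z gives the same grasp; the last joint's range is limited). The gripper opens to 94 mm and grips with 3 to 60 N. Pads are 16 mm wide; open, the fingers measure 119 mm over their backs; the gripper's body (75 mm by 177 mm) begins 78 mm behind the grasp point.
Start: joints at [1.194, 0.087, 1.371, -0, 1.684, -0.103], TCP at [0.149, 0.53, 0.405] pointing down, gripper open.
Joint ranges: [-3.1, 3.1], [-0.76, 2.03], [0.27, 2.55], [-1.08, 4.22], [0.17, 2.65], [-2.57, 2.57]. Speed limits (rad/s): [2.79, 2.79, 3.14, 3.14, 3.14, 3.14].

INTERFACE

Orientations are given as [roll, pitch, yaw] about the fixed x, y, z axes, in that order (R = Rz(yaw) Ry(pitch) Rx(roll)).
In Python, from bench import robot, eyes, models gives the robot as it stands.
- The arm moves only by the tool step_arm, never from a script. Its argument "commands" is a list that holds one entry, the list of rows, each a list of 7 numbers: the shift along the tool's x, y, z in mm, then the turn, a rotation vector about the tool's x, y, z in rad, then the finger opening in mm, from 0 to 94. In form: [[[tx, ty, tz, wx, wy, wz, gripper], ...]]. A call has 1 to 20 rows; each row shifts and turns the commanded pose from where the row before left it, along the tool's axes as they then stand; what a row does not reach is not made up. A row lasts 1/8 s, in which the tool goes at most 62.5 mm and 10.7 degrees, less where a joint would pass 70% of its speed; a pose out of reach is approached as far as the arm can. A call is refused whole if a number of a shift passes 62.5 or a number of a turn 0.188, either way. A call with a gripper value outside its range is refused whole. The fingers move at their own pace and stop on an object; the grip force is fixed at half the most. Time passes only in rows, so rows that do not move let the fingers close. It gives the time, the measured TCP pose, the force, the opening and the grip force at its end, in the units of the state.
- robot.get_obs(): the state, without advancing time (a new reading comes with each control period).
- eyes.snapshot(name): name is "side" or "top" or "wrist"; returns a dict with "color" (384x512x3 uint8, red, green, blue), "camera_matrix" (3x3 intrinsics, pixels), "D" ([k1, k2, p1, p2, k3] as OpenCV has them; the pictures are not rectified), "eye" and "rotation" of the camera in the world; the wrist camera has in their place "tool_from_camera" (4x4, takes a point from camera to tool coordinates, whose origin is the TCP and whose axes are the flange's). Camera axes: x right, y up, looking along -z (the intrinsics and any distortion apply to the point x, -y, -z); pixel columns grow to the right and rows downward; lengths in m; the calibration is good to about 2 mm. A picture is of the moment at which its call begins: read the wrist's pose just before it. There is no depth.
- robot.close_job(): hands the job in; it is judged then, once.
Trained networks look in a picture, given as the dict that the camera call returned (one of the last four; its "shot" number tells which), for a name from the list of things; names that differ only in an ending like _2 or _b are one class to them, and where a whole thing is asked for, a point or a joint stands for the part that bears it (a point fixed in the world has none). Each returns a list of dicts, best first, with "confidence" (0 to 1); they miss things now and then, are a little off and sometimes report something else, mostly with a low value. They report only what shows in the picture. A call takes as long as a camera call.
- models.masks_of(picture, query): "mask" (384x512 bool, what is visible of it) and "xy" ([column, row] in pixels, amid what is visible of it).
- models.tip_of(picture, query): "xy" ([column, row] in pixels: a listed point, or the origin of a listed thing).
The state is a dict: "time": time; "joint_positions": joint angles; "qvel": joint speeds; "joint_torque": joint torques, N m; "tool_pos": TCP position; "ee_rot": TCP orientation; "wrist_force": force on the tool from outside, world axes, zero at the start; "wrist_torque": the same for the moment, N m; "width": finger opening in m; "finger_force": force on a finger pad.
Only numpy, scipy, OpenCV 4.12 (cv2) and the standard library are available. Lean on these libraries where they do the work, as an engineer would, in place of code of your own. Each camera call takes 0.05 s, during which the arm holds its last target. There are 200 camera calls.

## Working session

There is one attempt and no reset: what is moved stays moved. The work goes in short steps, Python scripts to look and compute and a tool call to move; the robot and the scene stay as the last step left them, time stands still between calls to the robot, and variables do not carry over. Pictures are saved under pics/ and viewed, at most 10 in all, crops included, and the job is handed in when it is done.

Besides the shell and the picture viewer there is one more tool, called after "Emit:" as name(argument=value, ...), one argument or row to a line, values as JSON. step_arm: Moves the arm, as the interface text tells. Its arguments: {"type":"object","properties":{"commands":{"type":"array"}},"required":["commands"]}

```bash
mkdir -p pics; cat > h.py <<'E'
import numpy as np, cv2
from scipy.spatial.transform import Rotation as R
from bench import robot, eyes, models
def cam(p):
    if "eye" in p: return np.array(p["eye"]),np.array(p["rotation"])
    o=p["obs"]; T=np.array(p["tool_from_camera"]); Rt=R.from_euler('xyz',o["ee_rot"]).as_matrix()
    return Rt@T[:3,3]+o["tool_pos"], Rt@T[:3,:3]
def snap(n):
    o=robot.get_obs(); p=eyes.snapshot(n); 
    if n=="wrist": p["obs"]=o
    return p
def ray(p,xy):
    u=cv2.undistortPoints(np.array([[xy]],float),np.array(p["camera_matrix"]),np.array(p["D"]))[0,0]
    e,r=cam(p)
    if r.shape!=(3,3): r=R.from_euler('xyz',r).as_matrix()
    return e, r@np.array([u[0],-u[1],-1])
def atz(p,xy,z):
    e,d=ray(p,xy); return e+d*(z-e[2])/d[2]
def proj(p,X):
    e,r=cam(p); c=r.T@(np.array(X)-e); c=np.array([c[0],-c[1],-c[2]])
    return cv2.projectPoints(c[None],np.zeros(3),np.zeros(3),np.array(p["camera_matrix"]),np.array(p["D"]))[0][0,0]
def save(p,n): cv2.imwrite(f"pics/{n}.png",p["color"][:,:,::-1])
E
cat > a.py <<'E'
from h import *
np.set_printoptions(precision=4,suppress=True)
Z=dict(door_pull=.286,sensor_right=.057,sensor_left=.057,balance=0,console=0,vial=.07,sample_jar=0,spatula=0)
for n in ("top","side","wrist"):
    p=snap(n); save(p,n+"0"); print(n,cam(p)[0])
    for q in Z:
        for t in models.tip_of(p,q)[:2]:
            print(q,np.array(t["xy"]),round(t["confidence"],2),atz(p,t["xy"],Z[q]))
E
python3 a.py; python3 -c "
import cv2,numpy as np
a=cv2.imread('pics/top0.png');b=cv2.imread('pics/side0.png')
cv2.imwrite('pics/both.png',cv2.resize(np.vstack([a,b]),None,fx=.78,fy=.78))"
```

```text
top [ 0.3803 -0.0178  1.8344]
door_pull [276.  159.8] 0.76 [ 0.6378 -0.0571  0.286 ]
sensor_right [295.3 217. ] 0.87 [ 0.4576 -0.1325  0.057 ]
sensor_left [248.9 212.2] 0.61 [0.4776 0.0416 0.057 ]
balance [274. 162.] 0.97 [ 0.6767 -0.0564  0.    ]
balance [179.1 155.3] 0.4 [0.7075 0.3169 0.    ]
console [269.2 213.9] 0.67 [ 0.4732 -0.0351  0.    ]
console [323.  221.3] 0.41 [ 0.4421 -0.2433  0.    ]
sample_jar [324.6 220.6] 0.52 [ 0.4447 -0.2496  0.    ]
spatula [215.2 214.8] 0.51 [0.472  0.1743 0.    ]
side [0.1588 0.951  0.8829]
door_pull [239.3 150.3] 0.68 [ 0.6336 -0.0586  0.286 ]
door_pull [165.1 280.1] 0.24 [0.5373 0.5191 0.286 ]
sensor_right [291.6 200.8] 0.69 [ 0.4704 -0.1629  0.057 ]
sensor_right [312.3 154.7] 0.61 [ 0.4959 -0.5406  0.057 ]
sensor_left [271.6 236.6] 0.87 [0.4679 0.0557 0.057 ]
sensor_left [292.7 203.4] 0.74 [ 0.4615 -0.1488  0.057 ]
console [281.1 232.5] 0.73 [ 0.4658 -0.0402  0.    ]
vial [325.9 175.1] 0.65 [ 0.3928 -0.3722  0.07  ]
sample_jar [305.1 200.6] 0.62 [ 0.4426 -0.2626  0.    ]
spatula [255.3 273.9] 0.65 [0.4738 0.1794 0.    ]
spatula [301.9 176.1] 0.58 [ 0.5085 -0.4354  0.    ]
wrist [0.0716 0.55   0.3858]
```

View pics/both.png

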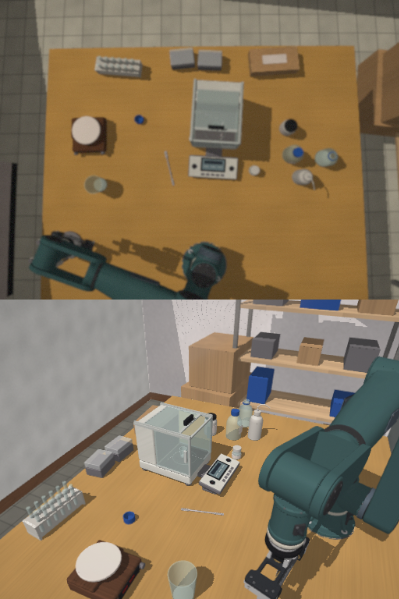

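The top view shows the balance at about (276,160), its black pull open roughly 60 mm, and the console below it at about (270,214). The scale tray and beaker are on the left and the bottles on the right. The side view agrees, and the arm starts on the left, clear of everything.

```bash
cat >> h.py <<'E'
np.set_printoptions(precision=4,suppress=True)
def go(tip,yaw,zoff=.199):
    """tool-frame total shift (mm) and turn to put fingertips (pointing down) at tip with tool yaw"""
    o=robot.get_obs(); R0=R.from_euler('xyz',o["ee_rot"])
    Rg=R.from_euler('xyz',[np.pi,0,yaw]); tcp=np.array(tip)+[0,0,zoff]
    print("tip now",o["tool_pos"]+R0.apply([0,0,.199]),"shift",R0.inv().apply(tcp-o["tool_pos"])*1000,"turn",(R0.inv()*Rg).as_rotvec(), "len",np.linalg.norm(tcp-o["tool_pos"]))
E
python3 - <<'E'
from h import *
o=robot.get_obs(); print(o["time"],o["ee_rot"],R.from_euler('xyz',o["ee_rot"]).as_matrix()); print(np.array(eyes.snapshot("wrist")["tool_from_camera"]))
for y in (-.114,-.114+np.pi): go([.60,-.055,.42],y)
E
```

```text
1.35 [3.1415 0.     2.8678] [[-0.9628  0.2704  0.0001]
 [ 0.2704  0.9628  0.0001]
 [-0.      0.0001 -1.    ]]
[[ 0.0006  0.9608  0.2774  0.0798]
 [ 1.     -0.0007 -0.0001 -0.0011]
 [ 0.0001  0.2774 -0.9608  0.0189]
 [ 0.      0.      0.      1.    ]]
tip now [0.1487 0.5296 0.2057] shift [-592.514  -440.6962 -214.3524] turn [ 0.     -0.0003  2.9818] len 0.7689166734398485
tip now [0.1487 0.5296 0.2057] shift [-592.514  -440.6962 -214.3524] turn [ 0.0002  0.     -0.1598] len 0.7689166734398485
```

Emit:
step_arm(
  commands=[
    [[0,0,-44,0,0,0,0],[0,0,-44,0,0,0,0],[-37,-30,-44,0,0,0,0],[-37,-30,-42,0,0,0,0],[-37,-30,0,0,0,0,0],[-37,-30,0,0,0,0,0],[-37,-30,0,0,0,0,0],[-37,-30,0,0,0,0,0],[-37,-30,0,0,0,0,0],[-37,-30,0,0,0,0,0],[-37,-30,0,0,0,0,0],[-37,-30,0,0,0,0,0],[-37,-30,0,0,0,0,0],[-37,-30,0,0,0,0,0],[-37,-30,0,0,0,0,0],[-37,-30,0,0,0,0,0],[-37,-30,0,0,0,0,0],[0,0,0,0,0,-0.16,0],[0,0,0,0,0,0,0],[0,0,0,0,0,0,0]],
  ],
)

```text
time: 3.9
tool_pos: [0.5596, -0.0514, 0.5769]
ee_rot: [3.141, 0.001, 3.026]
wrist_force: [0.7, 0.3, -0.6]
width: 0.0009
finger_force: 0.0
```

```bash
python3 - <<'E'
from h import *
go([.56,-.055,.38],3.0276)
p=snap("wrist"); save(p,"w1")
for q,z in dict(door_pull=.286,sensor_right=.057,sensor_left=.057,vial=.07,sample_jar=0).items():
    for t in models.tip_of(p,q)[:2]: print(q,np.array(t["xy"]),round(t["confidence"],2),atz(p,t["xy"],z))
E
```

```text
tip now [ 0.5598 -0.0513  0.3779] shift [-0.7897 -3.5781 -2.1406] turn [ 0.0001  0.0007 -0.0013] len 0.004243601237652212
sensor_right [199.7  95.5] 0.66 [ 0.4588 -0.1393  0.057 ]
sensor_left [ 61.9 158.6] 0.75 [ 0.5305 -0.3988  0.057 ]
sensor_left [314.3  93.7] 0.59 [0.4772 0.0434 0.057 ]
vial [256.5 212.1] 0.64 [ 0.6618 -0.0715  0.07  ]
sample_jar [142.4 105. ] 0.55 [ 0.4593 -0.2571  0.    ]
```

View pics/w1.png

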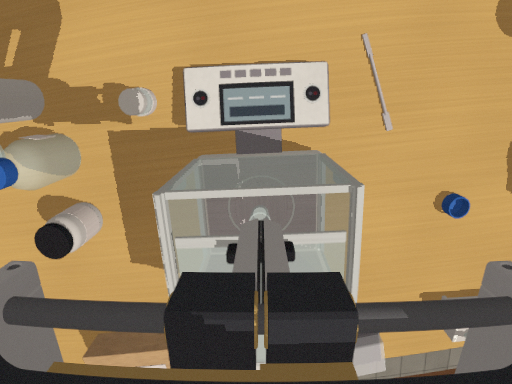

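The picture looks down with +x pointing down the image. The sensors are at (200,98) right and (313,93) left, and the pull is partly hidden behind the fingers, spanning columns 228–294 at row 252. The chamber's front rim is at row 191, with corners at (165,193) and (357,187).

```bash
python3 - <<'E'
from h import *
p=snap("wrist")
for n,xy,z in [("pullL",(228,253),.280),("pullR",(294,251),.280),("rimR",(162,193),.267),("rimL",(361,187),.267)]: print(n,atz(p,xy,z))
c=p["color"][235:270,215:305]; save({"color":cv2.resize(c,None,fx=7,fy=7)},"w1c")
E
```

```text
pullL [ 0.6247 -0.0937  0.28  ]
pullR [ 0.6301 -0.0261  0.28  ]
rimR [ 0.5572 -0.1532  0.267 ]
rimL [0.5736 0.048  0.267 ]
```

View pics/w1c.png

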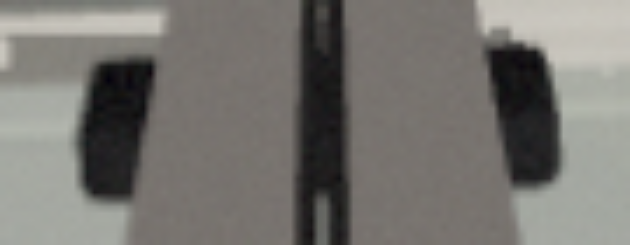

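Emit:
step_arm(
  commands=[
    [[-30,0,0,0,0,0,0],[-40,0,0,0,0,0,0],[-36,0,0,0,0,0,0],[-16,0,0,0,0,0,0],[0,0,30,0,0,0,0],[0,0,30,0,0,0,0],[0,0,20,0,0,0,0],[0,0,12,0,0,0,0],[0,0,8,0,0,0,0],[0,0,5,0,0,0,0],[0,0,0,0,0,0,0]],
  ],
)

```text
time: 5.62
tool_pos: [0.6811, -0.0656, 0.4717]
ee_rot: [3.142, 0.0, 3.028]
wrist_force: [0.2, 0.3, -0.1]
width: 0.0004
finger_force: 0.0
```

```bash
python3 - <<'E'
from h import *
go([.58,-.06,.272],3.0276)
p=snap("wrist"); save(p,"w2")
E
```

```text
tip now [ 0.6812 -0.0656  0.2727] shift [101.1162  -5.8926   0.6309] turn [0.0001 0.0005 0.0002] len 0.10128972521647807
```

View pics/w2.png

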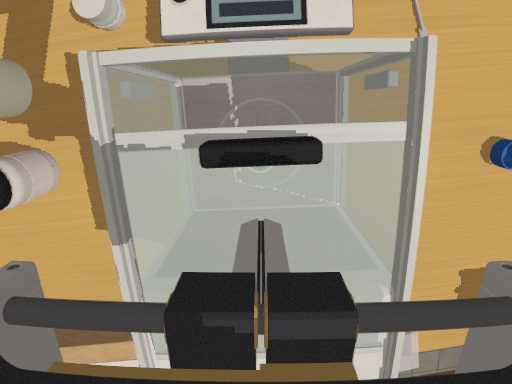

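The pull is now fully visible (columns 200–322, rows 138–166), with the fingertips behind it at (262,222). The door's front rail is at about row 132 and the chamber's front rim at about row 52.

```bash
python3 - <<'E'
from h import *
p=snap("wrist")
a=atz(p,(202,166),.286);b=atz(p,(321,162),.286);print("pull back",a,b,np.linalg.norm(a-b),(b-a)[0]/(b-a)[1])
f=atz(p,(255,42),.267);print("front rim outer",f, atz(p,(255,60),.267)); print("door front edge",atz(p,(262,126),.262),atz(p,(262,141),.262)) 
a=atz(p,(83,54),.267);b=atz(p,(433,40),.267);print("corners",a,b)
E
```

```text
pull back [ 0.6328 -0.0947  0.286 ] [ 0.6381 -0.0276  0.286 ] 0.0673037336976474 0.07899551848791715
front rim outer [ 0.568  -0.0572  0.267 ] [ 0.5778 -0.0584  0.267 ]
door front edge [ 0.6163 -0.0586  0.262 ] [ 0.6257 -0.0596  0.262 ]
corners [ 0.5605 -0.1594  0.267 ] [0.5762 0.0472 0.267 ]
```

Emit:
step_arm(
  commands=[
    [[0,0,0,0,0,-0.03,0],[8,0,0,0,0,0,0],[8,0,0,0,0,0,0],[6,0,0,0,0,0,0],[4,0,0,0,0,0,0],[4,0,0,0,0,0,0],[4,0,0,0,0,0,0],[4,0,0,0,0,0,0],[4,0,0,0,0,0,0],[4,0,0,0,0,0,0],[4,0,0,0,0,0,0],[4,0,0,0,0,0,0],[4,0,0,0,0,0,0],[4,0,0,0,0,0,0],[4,0,0,0,0,0,0],[4,0,0,0,0,0,0]],
  ],
)

```text
time: 7.72
tool_pos: [0.6111, -0.0598, 0.4715]
ee_rot: [-3.142, 0.0, 3.058]
wrist_force: [1.1, -0.2, 0.1]
width: 0.0007
finger_force: 0.7
```

```bash
python3 - <<'E'
from h import *
o=robot.get_obs();print(o["wrist_force"],o["wrist_torque"])
p=snap("wrist"); save(p,"w3")
E
```

```text
[ 1.1469 -0.2102  0.1366] [-0.2044 -0.2529  0.031 ]
```

View pics/w3.png

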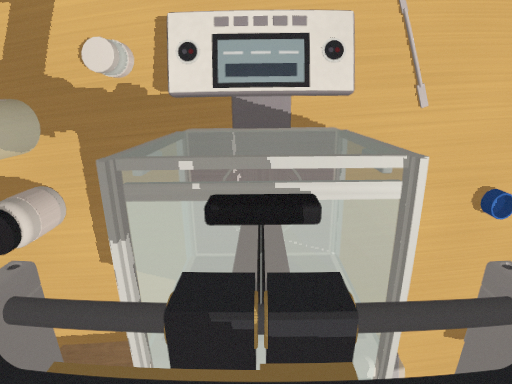

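The fingers now touch the pull (rows 195–222). The door rail at row 189 is still short of the front rim at row 162.

Emit:
step_arm(
  commands=[
    [[3,0,0,0,0,0,0],[3,0,0,0,0,0,0],[2,0,0,0,0,0,0],[2,0,0,0,0,0,0]],
  ],
)

```text
time: 8.28
tool_pos: [0.6013, -0.0589, 0.4716]
ee_rot: [3.141, 0.0, 3.058]
wrist_force: [0.9, 0.5, 1.9]
width: 0.0005
finger_force: 0.6
```

Emit:
step_arm(
  commands=[
    [[2,0,0,0,0,0,0],[1,0,0,0,0,0,0],[1,0,0,0,0,0,0]],
  ],
)

```text
time: 8.65
tool_pos: [0.5974, -0.0586, 0.4714]
ee_rot: [3.141, 0.0, 3.058]
wrist_force: [0.7, -0.2, 0.8]
width: 0.0006
finger_force: 0.6
```

Emit:
step_arm(
  commands=[
    [[1,0,0,0,0,0,0],[1,0,0,0,0,0,0]],
  ],
)

```text
time: 8.9
tool_pos: [0.5954, -0.0584, 0.4714]
ee_rot: [3.141, -0.0, 3.058]
wrist_force: [1.8, -0.1, 0.4]
width: 0.0002
finger_force: 0.6
```

Still moving freely; continue carefully until the stop shows in the force.

Emit:
step_arm(
  commands=[
    [[1,0,0,0,0,0,0],[1,0,0,0,0,0,0],[1,0,0,0,0,0,0]],
  ],
)

```text
time: 9.28
tool_pos: [0.5938, -0.0583, 0.4715]
ee_rot: [3.141, 0.007, 3.058]
wrist_force: [10.0, -0.8, -1.4]
width: 0.0005
finger_force: 5.1
```

Emit:
step_arm(
  commands=[
    [[1,0,0,0,0,0,0],[1,0,0,0,0,0,0]],
  ],
)

```text
time: 9.52
tool_pos: [0.5928, -0.0582, 0.4716]
ee_rot: [3.141, 0.012, 3.058]
wrist_force: [15.3, -0.6, -3.3]
width: 0.0002
finger_force: 7.6
```

```bash
python3 - <<'E'
from h import *
o=robot.get_obs();print(o["wrist_force"],o["wrist_torque"])
p=snap("wrist"); save({"color":cv2.resize(p["color"][140:240,90:430],None,fx=2.3,fy=2.3)},"w4")
E
```

```text
[15.2627 -0.5787 -3.3297] [-0.1991 -2.8903  0.0837]
```

View pics/w4.png

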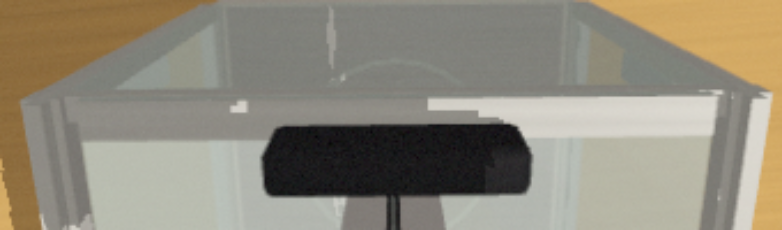

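The door is against its front stop: the rail lies flush on the front pane and the force rose to 15 N. Next I back off and lift.

Emit:
step_arm(
  commands=[
    [[-5,0,0,0,0,0,0],[-8,0,0,0,0,0,0],[-8,0,0,0,0,0,0],[0,0,-20,0,0,0,0],[0,0,-35,0,0,0,0],[0,0,-35,0,0,0,0],[0,0,-20,0,0,0,0],[0,0,0,0,0,0,0]],
  ],
)

```text
time: 10.58
tool_pos: [0.6112, -0.0597, 0.5833]
ee_rot: [-3.141, 0.004, 3.058]
wrist_force: [0.1, 0.5, -0.2]
width: 0.0008
finger_force: 0.0
```

```bash
python3 - <<'E'
from h import *
p=snap("wrist"); save(p,"w5")
for q,z in dict(door_pull=.286,sensor_right=.057,sensor_left=.057,vial=.07,sample_jar=0).items():
    for t in models.tip_of(p,q)[:2]: print(q,np.array(t["xy"]),round(t["confidence"],2),atz(p,t["xy"],z))
go([.4585,-.137,.083],3.058)
E
```

```text
door_pull [262.2 152.7] 0.69 [ 0.5782 -0.0568  0.286 ]
door_pull [148.7  68.6] 0.25 [ 0.4947 -0.1503  0.286 ]
sensor_right [199.8  62.1] 0.71 [ 0.4632 -0.1457  0.057 ]
sensor_left [319.3  60.2] 0.79 [0.4761 0.0433 0.057 ]
vial [261.7  67.4] 0.47 [ 0.4813 -0.0487  0.07  ]
sample_jar [150.  68.] 0.84 [ 0.4562 -0.2465  0.    ]
sample_jar [261.4 151.9] 0.51 [ 0.6246 -0.0609  0.    ]
tip now [ 0.6111 -0.0597  0.3808] shift [145.3426 -89.8321 298.1777] turn [ 0.0004 -0.0029 -0.0003] len 0.34366291298108936
```

View pics/w5.png

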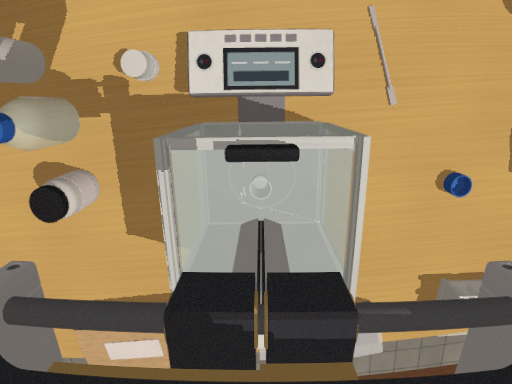

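The roof is shut (pull at (262,152)), and the vial stands on the pan at (260,187). The right sensor is at (204,62), about (0.460, −0.138).

Emit:
step_arm(
  commands=[
    [[24,-15,0,0,0,0,0],[40,-25,0,0,0,0,0],[40,-25,0,0,0,0,0],[27,-17,0,0,0,0,0],[13,-9,0,0,0,0,0],[0,0,30,0,0,0,0],[0,0,45,0,0,0,0],[0,0,45,0,0,0,0],[0,0,40,0,0,0,0],[0,0,30,0,0,0,0],[0,0,25,0,0,0,0],[0,0,20,0,0,0,0],[0,0,0,0,0,0,0]],
  ],
)

```text
time: 12.5
tool_pos: [0.4601, -0.138, 0.3439]
ee_rot: [3.14, -0.005, 3.058]
wrist_force: [-0.1, -0.1, 0.4]
width: 0.0005
finger_force: 0.0
```

```bash
python3 - <<'E'
from h import *
go([.460,-.138,.082],3.058)
p=snap("side"); o=robot.get_obs(); tip=o["tool_pos"]+R.from_euler('xyz',o["ee_rot"]).apply([0,0,.199])
print("tip px",proj(p,tip),"sensor px",proj(p,[.46,-.138,.057]))
c=p["color"][130:270,190:370]; save({"color":cv2.resize(c,None,fx=4,fy=4)},"s6")
E
```

```text
tip now [ 0.4592 -0.1375  0.1449] shift [-0.1973 -0.1399 62.9089] turn [ 0.002  -0.0049  0.0003] len 0.06290940262255965Traceback (most recent call last):
  File "<stdin>", line 4, in <module>
  File "h.py", line 20, in proj
    e,r=cam(p); c=r.T@(np.array(X)-e); c=np.array([c[0],-c[1],-c[2]])
                                                   ~^^^
IndexError: invalid index to scalar variable.
```

```bash
sed -i 's/return np.array(p\["eye"\]),np.array(p\["rotation"\])/r=np.array(p["rotation"]); return np.array(p["eye"]),(r if r.shape==(3,3) else R.from_euler("xyz",r).as_matrix())/' h.py
python3 - <<'E'
from h import *
p=snap("side"); o=robot.get_obs(); tip=o["tool_pos"]+R.from_euler('xyz',o["ee_rot"]).apply([0,0,.199])
k=lambda X:(np.array(proj(p,X))-[200,130])*4
print("tip px",k(tip),"sensor px",k([.46,-.138,.057]))
c=p["color"][130:270,200:380]; save({"color":cv2.resize(c,None,fx=4,fy=4)},"s6")
E
```

```text
tip px [374.6111 217.7127] sensor px [368.7356 300.3681]
```

View pics/s6.png

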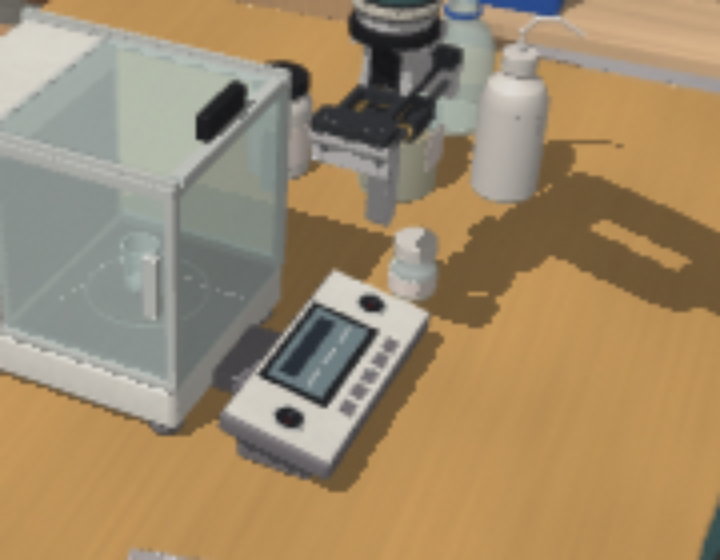

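The side view shows the sensor at (371,303), within 1 px (unscaled) of the predicted position. The tip is directly above it, and the roof is shut. I descend 63 mm.

Emit:
step_arm(
  commands=[
    [[0,0,25,0,0,0,0],[0,0,20,0,0,0,0],[0,0,12,0,0,0,0],[0,0,6,0,0,0,0],[0,0,0,0,0,0,0]],
  ],
)

```text
time: 13.22
tool_pos: [0.4605, -0.1384, 0.2837]
ee_rot: [-3.142, 0.0, 3.058]
wrist_force: [-0.1, -0.3, 0.3]
width: 0.0003
finger_force: 0.0
```

Emit:
step_arm(
  commands=[
    [[0,0,0,0,0,0,0],[0,0,0,0,0,0,0],[0,0,0,0,0,0,0],[0,0,0,0,0,0,0],[0,0,0,0,0,0,0],[0,0,0,0,0,0,0],[0,0,0,0,0,0,0],[0,0,0,0,0,0,0],[0,0,0,0,0,0,0],[0,0,0,0,0,0,0],[0,0,0,0,0,0,0],[0,0,0,0,0,0,0],[0,0,0,0,0,0,0],[0,0,0,0,0,0,0],[0,0,0,0,0,0,0],[0,0,0,0,0,0,0],[0,0,0,0,0,0,0],[0,0,0,0,0,0,0]],
  ],
)

```text
time: 15.48
tool_pos: [0.4603, -0.1384, 0.2834]
ee_rot: [3.142, 0.0, 3.058]
wrist_force: [-0.6, 0.2, -0.6]
width: 0.0007
finger_force: 0.0
```

```bash
python3 - <<'E'
from h import *
go([.460,-.138,.082],3.058)
p=snap("side"); c=p["color"][130:270,200:380]; save({"color":cv2.resize(c,None,fx=4,fy=4)},"s7")
E
```

```text
tip now [ 0.4603 -0.1384  0.0844] shift [0.3328 0.3758 2.4053] turn [ 0.0001  0.0001 -0.0003] len 0.002457103438842203
```

View pics/s7.png

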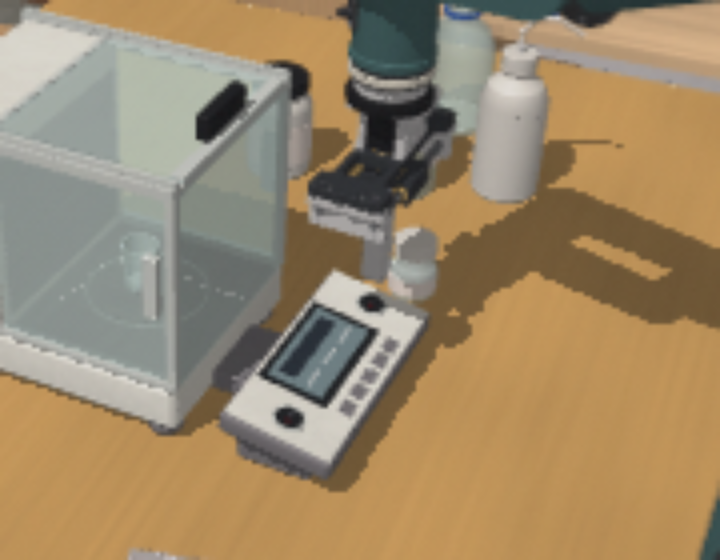

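The tip is 27 mm above the sensor, near the upper bound. I lower it 3 mm for margin and hold again.

Emit:
step_arm(
  commands=[
    [[0,0,3,0,0,0,0],[0,0,0,0,0,0,0],[0,0,0,0,0,0,0],[0,0,0,0,0,0,0],[0,0,0,0,0,0,0],[0,0,0,0,0,0,0],[0,0,0,0,0,0,0],[0,0,0,0,0,0,0],[0,0,0,0,0,0,0],[0,0,0,0,0,0,0],[0,0,0,0,0,0,0],[0,0,0,0,0,0,0],[0,0,0,0,0,0,0],[0,0,0,0,0,0,0],[0,0,0,0,0,0,0],[0,0,0,0,0,0,0],[0,0,0,0,0,0,0],[0,0,0,0,0,0,0],[0,0,0,0,0,0,0],[0,0,0,0,0,0,0]],
  ],
)

```text
time: 18.02
tool_pos: [0.4603, -0.1384, 0.2804]
ee_rot: [3.142, 0.0, 3.058]
wrist_force: [0.7, -0.6, 0.1]
width: 0.0007
finger_force: 0.0
```

Emit:
step_arm(
  commands=[
    [[0,0,-20,0,0,0,0],[0,0,-40,0,0,0,0],[0,0,-50,0,0,0,0],[0,0,-50,0,0,0,0],[0,0,-50,0,0,0,0],[0,0,-30,0,0,0,0],[30,0,-20,0,0,0,0],[40,0,0,0,0,0,0],[40,0,0,0,0,0,0],[20,0,0,0,0,0,0],[0,0,0,0,0,0,0],[0,0,0,0,0,0,0],[0,0,0,0,0,0,0],[0,0,0,0,0,0,0]],
  ],
)

```text
time: 19.77
tool_pos: [0.3314, -0.1277, 0.54]
ee_rot: [3.141, -0.001, 3.058]
wrist_force: [-0.4, 0.6, 0.4]
width: 0.0004
finger_force: 0.0
```

```bash
python3 - <<'E'
from h import *
p=snap("top"); q=snap("side")
a=cv2.resize(p["color"][80:260,180:360],(600,600)); save({"color":np.hstack([cv2.resize(p["color"][90:260,180:350],(400,400)),cv2.resize(q["color"][120:270,200:350],(400,400))])},"f")
print(robot.get_obs()["tool_pos"])
E
```

```text
[ 0.3312 -0.1277  0.5401]
```

View pics/f.png

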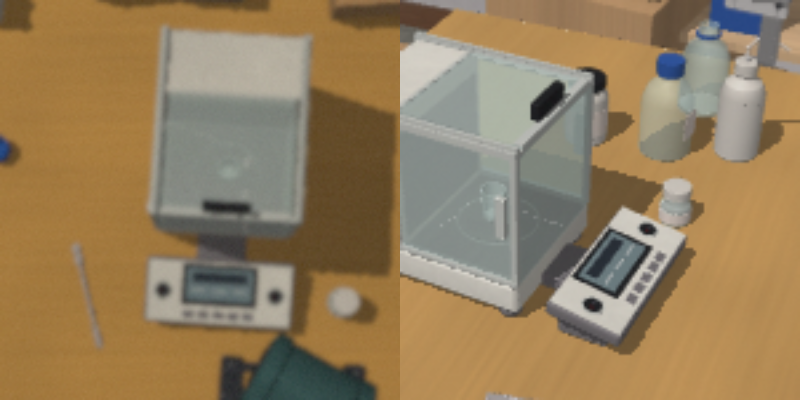

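The roof is shut with its pull at the front edge, the vial is on the pan, and the sample jar and spatula have not moved. The hand is well away, so I hand in.

```bash
python3 -c "
from bench import robot
print(robot.close_job())"
```

```text
the job is handed in; nothing more can be done
None
```

I pushed the roof door fully shut against its stop and held the fingertips about 25 mm above the right-hand sensor for over two seconds. I then drew the hand well away and handed the job in at about 20 s; nothing in the pictures confirmed that the tare registered.

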